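# Make an air-outlet union tight on the lab bench

## Task

On the air outlet with the open tail tube, run the loose brass union nut down clockwise with the fingers until it stops hand-tight, then fit the big open-ended spanner and use it to nip the nut up a further eighth of a turn (45 degrees). Finally lay the spanner down flat along the middle of the black rubber mat. Turn past hand-tight only with the spanner, and do not disturb the other things on the bench.

Things in the scene. Friction and masses are not known exactly. Their poses are not given: they have to be found in the camera images.
- outlet: Fixed air outlet with the loose union: white post 36 mm across on a steel foot 70 mm across; at its top a steel flange 60 mm across, 8 mm thick, its upper face 90 mm above the bench. Above it the brass hex nut and the open steel tail tube. Origin: on the post's axis at bench level, z up.
- nut_mid (a point): Centre of the hex nut, 105 mm above the bench. Nut: 40 mm across flats, 46 across corners, 91 to 119 mm above the bench. With joint nut at 2.2 and tailpiece at 0 one pair of flats faces the outlet's +y and -y, so a spanner lies along the outlet's x or at any multiple of 60 degrees to it; else the flats are anticlockwise of that (from above) by 2.2 - nut - tailpiece rad.
- tail_top (a point): Top centre of the tail tube (16 mm across, barbs 19), 144 mm above the bench. Dark marks: the radial bar on the nut's top meets the small fin at the foot of the tube when the nut is hand-tight; on the flange a narrow mark (outlet's +x) shows where the fin starts, a wide one 45 degrees clockwise where it should end.
- nut (a joint): Turn of the nut relative to the tail tube, rad, growing clockwise seen from above: starts at 0 to 1.1, runs easily (0.06 N m friction, stays where left) to a stop at 2.2, which is hand-tight.
- tailpiece (a joint): Turn of the tail tube in the post, rad, growing clockwise from above, 0 at start. Beyond hand-tight, nut and tube turn together against 0.6 N m of friction and stay where left: this is the tightening. The eighth of a turn wanted is 0.785.
- blanked: The twin post beside it (same post, flange and hex nut, with a 34 mm brass dome up to 138 mm instead of the tube), fixed and solid: leave alone. Origin on its axis at bench level.
- spanner: Big flat open-ended steel spanner, loose, about 0.28 kg, lying flat, 257 mm long. Origin: underside at its grip point; x points to the jaw. Black sleeve 24 mm wide, 16 high, from x = -80 to +40 mm; then a shank 22 wide, 10 thick; tail end at x = -106. Underside flat. It balances within 35 mm of the origin.
- jaw (a point): Centre of the spanner's jaw, where the nut's centre belongs: 136 mm ahead of the origin, 5 mm above the underside. Head 69.5 mm wide, 10 thick, from x = 91 mm; the jaw opens to +x, 43.5 mm wide, throat at x = 111, prong tips at x = 151. 3.5 mm play across the flats: it turns up to about 0.15 rad before it bites.
- mat: Fixed black rubber mat, 280 by 150 mm, 4 mm thick, flat on the bench. Origin: centre of its underside, x along its length.
- jar: Bystander: brown glass jar, 60 mm across, 100 mm high, standing between the two posts. Origin: centre of its underside.
- bottle: Bystander: clear bottle with blue cap, 72 mm across, 170 mm high, beyond the posts. Origin: centre of its underside.
- carton: Bystander: grey-brown egg tray with eggs, 100 by 150 mm, 50 mm high. Origin: centre of its underside.
- dish: Bystander: white dish, 90 mm across, 16 mm high. Origin: centre of its underside.
- small_spanner: Bystander: small spanner, 150 mm long, too small for the nut, lying near the carton. Origin: centre of its underside.
- brush: Bystander: small brush, 150 mm long, lying. Origin: centre of its underside.
There are look-alikes about, which are no part of the job. What is shaped like the outlet but green is not meant.

How it is judged:
On the way, in this order (a step that is already met when the one before it is completed fails the run):
1. the nut is run down hand-tight (within 0.15 rad of its stop) with the tail tube not yet turned more than 0.15 rad (value of joint nut above 2.05 rad and value of joint tailpiece below 0.15 rad), for 0.2 s.
2. the spanner's jaw is fitted over the nut (centres within 12 mm) (horizontal distance between jaw and nut_mid below 0.012 m and height (world z) of jaw between 0.085 and 0.122 m), for 0.1 s.
3. with the spanner still on the nut, it is tightened between 0.6 and 1.0 rad past hand-tight (all of step 2 and value of joint tailpiece between 0.6 and 1 rad), for 0.1 s.
At the end, for the whole second after the job is handed in: Nut within 0.2 rad of its hand-tight stop, tail tube turned 0.6 to 1.0 rad; the spanner at rest flat on the mat (tilt under 0.1 rad), its origin within 50 mm lengthwise and 45 mm crosswise of the mat's centre, lying along the mat within 0.35 rad, either way round (value of joint nut above 2 rad and value of joint tailpiece between 0.6 and 1 rad and x of spanner in the frame of mat between -0.05 and 0.05 m and y of spanner in the frame of mat between -0.045 and 0.045 m and angle between the x axis of spanner and the x axis of mat, either way round below 0.35 rad and z of spanner in the frame of mat below 0.012 m and angle between spanner's own z axis and vertical below 0.1 rad and linear speed of spanner below 0.02 m/s); the robot touches nothing.
It fails at once if the fingers press on the outlet or its nut once it is more than 0.15 rad past hand-tight (value of joint tailpiece above 0.15 rad and contact force between the fingers and outlet above 2 N).
It fails at once if the spanner works on the outlet before the nut is hand-tight (value of joint nut below 1.9 rad and contact force between spanner and outlet above 2 N).
It fails at once if the union is overtightened (more than 1.05 rad past hand-tight) (value of joint tailpiece above 1.05 rad).
It fails at once if a bystander is shifted more than 30 mm (distance of any of jar, bottle, carton, dish, small_spanner, brush from where it was at the start of the episode above 0.03 m).
It fails at once if the jar or the bottle is tipped (angle between any of jar, bottle's own z axis and vertical above 0.4 rad).
It also fails if it takes over 72 s, if anything falls off the work surface, if the arm or the gripper's body presses on something with over 40 N, if the wrist force passes 120 N, or if a joint passes its speed limit or range.

## Robot

A 7-joint arm with a two-finger parallel gripper is mounted at the origin on the work surface. World frame = base frame: x ahead of the robot, y to its left, z up, the work surface at z = 0. Lengths are in m, angles in rad, forces in N, time in s.
With the tool pointing down it reaches from about 0.4 to 0.875 m from the base axis. Payload 4.4 kg.
Tool frame: the origin (TCP) lies midway between the tips of the shut fingers; the grasp point (between the pads) lies 19 mm behind it; z points along the fingers, y is the line along which they close (so a half turn about z gives the same grasp; the last joint's range is limited). The gripper opens to 85 mm and grips with 20 to 120 N. Pads are 22 mm wide; open, the fingers measure 114 mm over their backs; the gripper's body (76 mm by 85 mm) begins 54 mm behind the grasp point. The pads swing forward as they close: fully open they stand 13 mm farther back than shut.
Start: joints at [1.051, 0.628, 0.038, 1.517, -0.027, 0.996, -0.02], TCP at [0.285, -0.584, 0.231] pointing down, gripper open.
Joint ranges: [-3.06, 3.06], [-0.37, 2.12], [-1.25, 1.32], [0.18, 2.47], [-1.1, 4.24], [0.23, 1.98], [-2.94, 2.94]. Speed limits (rad/s): [2.57, 2.57, 3.14, 3.14, 3.14, 3.14, 3.14].

## Interface

Orientations are given as a unit quaternion [w, x, y, z].
In Python, from station import sensors, optics, arm, finder gives the robot as it stands.
- The arm moves only by the tool drive_tool, never from a script. Its argument "targets" is a list that holds one entry, the list of rows, each a list of 4 numbers: the shift along the tool's x, y, z in m, then the turn about the tool's z in degrees. A call has 1 to 12 rows; each row shifts and turns the commanded pose from where the row before left it, along the tool's axes as they then stand; what a row does not reach is not made up. A row lasts 1/12 s, in which the tool goes at most 41.7 mm and 7.16 degrees, less where a joint would pass 70% of its speed; a pose out of reach is approached as far as the arm can. A call is refused whole if a number of a shift passes 0.0417 or a number of a turn 7.16, either way. A call with a gripper value outside its range is refused whole. "grip" is the closure, from 0 (fully open) to 1 (shut), set as the call begins (left out, the last holds). The fingers move at their own pace and stop on an object; "newtons" is the grip in N (left out, the last holds). Time passes only in rows, so rows that do not move let the fingers close. It gives the time, the measured TCP pose, the force, the opening and the grip force at its end, in the units of the state.
- sensors.get_state(): the state, without advancing time (a new reading comes with each control period).
- optics.grab_frame(name): name is "scene" or "top" or "wrist"; returns a dict with "pixels" (384x512x3 uint8, red, green, blue), "mtx" (3x3 intrinsics, pixels), "D" ([k1, k2, p1, p2, k3] as OpenCV has them; the pictures are not rectified), "xyz" and "attitude" of the camera in the world; the wrist camera has in their place "hand_eye" (4x4, takes a point from camera to tool coordinates, whose origin is the TCP and whose axes are the flange's). Camera axes: x right, y down, z forward; pixel columns grow to the right and rows downward; lengths in m; the calibration is good to about 2 mm. A picture is of the moment at which its call begins: read the wrist's pose just before it. There is no depth.
- arm.job_done(): hands the job in; it is judged then, once.
Trained networks look in the newest picture that a camera, given by its name, has taken for a name from the list of things; names that differ only in an ending like _2 or _b are one class to them, and where a whole thing is asked for, a point or a joint stands for the part that bears it (a point fixed in the world has none). Each returns a list of dicts, best first, with "p" (0 to 1); they miss things now and then, are a little off and sometimes report something else, mostly with a low value. They report only what shows in the picture. A call takes as long as a camera call. They do not tell look-alikes from the thing itself.
- finder.recognise(camera, thing): "at" ([column, row] in pixels, amid what is visible of it).
The state is a dict: "time_s": time; "joint_pos": joint angles; "qd": joint speeds; "tau": joint torques, N m; "position": TCP position; "tool_rot": TCP orientation; "force": force on the tool from outside, world axes, zero at the start; "wrist_torque": the same for the moment, N m; "width": finger opening in m; "gripper_force": force on a finger pad.
Only numpy, scipy, OpenCV 4.12 (cv2) and the standard library are available. Lean on these libraries where they do the work, as an engineer would, in place of code of your own. Each camera call takes 0.05 s, during which the arm holds its last target. There are 200 camera calls.

## Working session

There is one attempt and no reset: what is moved stays moved. The work goes in short steps, Python scripts to look and compute and a tool call to move; the robot and the scene stay as the last step left them, time stands still between calls to the robot, and variables do not carry over. Pictures are saved under pics/ and viewed, at most 10 in all, crops included, and the job is handed in when it is done.

Besides the shell and the picture viewer there is one more tool, called as a command line: name --argument value ..., lists and objects as JSON in quotes. drive_tool: Moves the arm, as the interface text tells. Its arguments: {"type":"object","properties":{"targets":{"type":"array"},"grip":{"type":"number"},"newtons":{"type":"number"}},"required":["targets"]}

```bash
mkdir -p pics; ls; cat > h.py <<'E'
import numpy as np, cv2
from scipy.spatial.transform import Rotation as R
from station import sensors, optics, arm, finder
def q2R(q): return R.from_quat([q[1],q[2],q[3],q[0]]).as_matrix()
def campose(f,st=None):
    if 'hand_eye' in f:
        T=np.array(f['hand_eye']); Rt=q2R(st['tool_rot'])
        return Rt@T[:3,:3], np.array(st['position'])+Rt@T[:3,3]
    a=np.array(f['attitude'])
    return (q2R(a) if a.size==4 else a.reshape(3,3)), np.array(f['xyz'])
def px2w(f,uv,z,st=None):
    Rc,t=campose(f,st)
    n=cv2.undistortPoints(np.array([[uv]],float),np.array(f['mtx']),np.array(f['D']))[0,0]
    d=Rc@np.array([n[0],n[1],1]); return t+d*(z-t[2])/d[2]
def w2px(f,P,st=None):
    Rc,t=campose(f,st); P=np.atleast_2d(P)
    return cv2.projectPoints((P-t)@Rc,np.zeros(3),np.zeros(3),np.array(f['mtx']),np.array(f['D']))[0][:,0]
def save(f,n): cv2.imwrite('pics/'+n,cv2.cvtColor(f['pixels'],cv2.COLOR_RGB2BGR))
E
python3 - <<'E'
from h import *
Z=dict(outlet=.05,nut_mid=.105,tail_top=.144,blanked=.05,spanner=.008,jaw=.005,mat=.004,jar=.05,bottle=.08,carton=.03,dish=.01,small_spanner=.004,brush=.01)
st=sensors.get_state(); print(st)
ims=[]
for c in ['top','scene']:
    f=optics.grab_frame(c); print(c,f['xyz'],f['attitude']); ims.append(f['pixels'])
    np.save(c+'.npy',f,allow_pickle=True)
    for n,z in Z.items():
        for d in finder.recognise(c,n)[:3]: print(c,n,np.round(d['at']),round(d['p'],2),px2w(f,d['at'],z).round(3))
f=optics.grab_frame('wrist');save(f,'w0.png')
save({'pixels':ims[0]},'top0.png'); save({'pixels':ims[1]},'scene0.png')
E
```

```text
pics
{'time_s': 0.0, 'joint_pos': array([ 1.05121017,  0.62936029,  0.03845421,  1.5183457 , -0.0269856 ,
        0.99627424, -0.0199919 ]), 'qd': array([ 1.69523917e-03, -1.09729357e-03, -8.19506672e-04,  7.12980423e-04,
       -1.98037110e-03, -9.16079678e-05,  2.38912895e-03]), 'tau': array([ 4.07415009e-04, -5.63398719e+01,  1.22654155e+00, -1.93448961e+01,
        1.11022656e-02,  1.04800297e-02,  3.25754195e-05]), 'position': array([ 0.28469235, -0.58366356,  0.23038725]), 'tool_rot': array([-9.05437370e-04,  9.74368843e-01,  2.24954405e-01, -2.31658896e-04]), 'force': array([ 0.1192554 , -0.38389992, -0.17198963]), 'wrist_torque': array([ 0.01325007,  0.01842771, -0.00137535]), 'gripper_force': 0.0, 'width': 0.08520406757369473}
top [0.34705743 0.00759821 1.26609703] [ 0.07921549 -0.70132736  0.70382233 -0.08061615]
top outlet [199. 146.] 0.97 [0.803 0.212 0.05 ]
top outlet [209. 201.] 0.67 [0.609 0.171 0.05 ]
top outlet [182. 175.] 0.62 [0.698 0.266 0.05 ]
top nut_mid [205. 202.] 0.64 [0.594 0.175 0.105]
top nut_mid [177. 170.] 0.57 [0.7   0.271 0.105]
top nut_mid [239. 152.]
[... 1377 characters left out ...]
225. 242.] 0.62 [ 0.653 -0.131  0.05 ]
scene spanner [131. 240.] 0.95 [ 0.479 -0.323  0.008]
scene spanner [373. 172.] 0.18 [0.548 0.433 0.008]
scene jaw [129. 241.] 0.86 [ 0.48  -0.329  0.005]
scene mat [259. 192.] 0.82 [0.456 0.075 0.004]
scene mat [321. 179.] 0.68 [0.493 0.273 0.004]
scene jar [280. 213.] 0.73 [0.619 0.047 0.05 ]
scene bottle [323. 240.] 0.81 [0.791 0.065 0.08 ]
scene carton [375. 173.] 0.64 [0.576 0.413 0.03 ]
scene carton [322. 174.] 0.27 [0.505 0.269 0.03 ]
scene dish [205. 291.] 0.71 [ 0.739 -0.227  0.01 ]
scene small_spanner [329. 157.] 0.51 [0.405 0.368 0.004]
scene small_spanner [318. 181.] 0.4 [0.498 0.258 0.004]
scene brush [145. 291.] 0.62 [ 0.671 -0.348  0.01 ]
```

```bash
python3 - <<'E'
import cv2
a=cv2.imread('pics/top0.png')[110:310,110:410]; b=cv2.imread('pics/scene0.png')[120:320,90:440]
cv2.imwrite('pics/a.png',cv2.resize(a,(800,533),interpolation=cv2.INTER_CUBIC)); cv2.imwrite('pics/b.png',cv2.resize(b,(800,457),interpolation=cv2.INTER_CUBIC))
E
```

```text
(no output)
```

View pics/a.png

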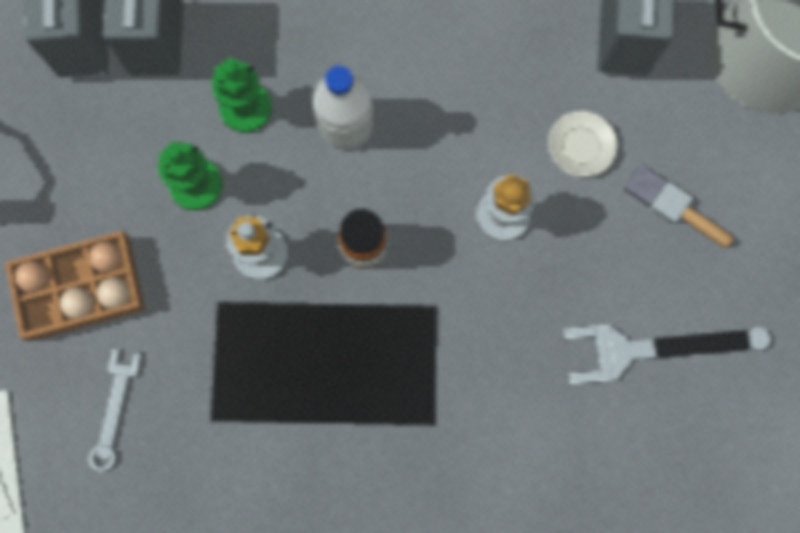

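View pics/b.png

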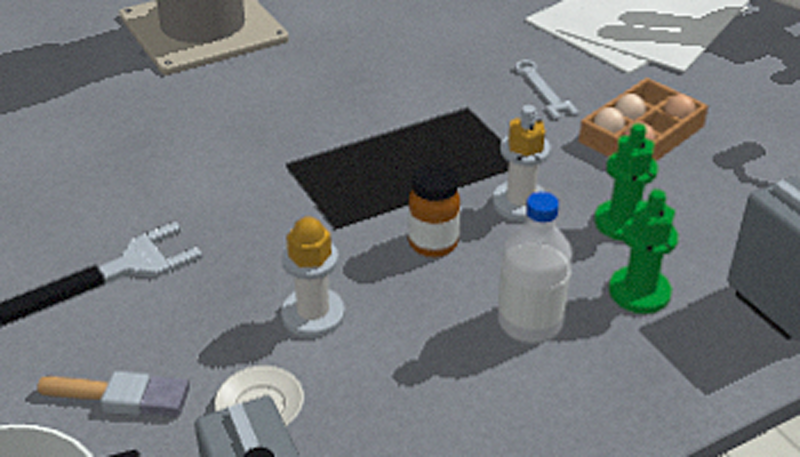

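The real outlet is the brass nut with a steel tube, at top px (204,199) and scene px (319,181), roughly (0.60, 0.175). The things it could be taken for are the two green twins at top px (180,170) and (198,140), and the blanked post with the dome at (302,183). The spanner handle is at top px (367,239), the mat at (232,248) with its long side along world y, and the jar sits between the posts. I'm moving above the outlet for the close check.

drive_tool --targets '[[[0.028,-0.0248,-0.004,0],[0.028,-0.0248,-0.004,0],[0.028,-0.0248,-0.004,0],[0.028,-0.0248,-0.004,0],[0.028,-0.0248,-0.004,0],[0.028,-0.0248,-0.004,0],[0.028,-0.0248,-0.004,0],[0.028,-0.0248,-0.004,0],[0.028,-0.0248,-0.004,0],[0.028,-0.0248,-0.004,0]]]' --grip 0

```text
time_s: 2.28
position: [0.4284, -0.2369, 0.2718]
tool_rot: [0.0, 0.974, 0.225, 0.0]
force: [1.0, 0.4, 0.8]
width: 0.0853
gripper_force: 0.0
```

drive_tool --targets '[[[0.028,-0.0248,-0.004,0],[0.028,-0.0248,-0.004,0],[0.028,-0.0248,-0.004,0],[0.028,-0.0248,-0.004,0],[0.028,-0.0248,-0.004,0],[0.028,-0.0248,-0.004,0],[0.028,-0.0248,-0.004,0],[0.028,-0.0248,-0.004,0],[0.028,-0.0248,-0.004,0],[0.0,0.0,0,0],[0,0,0,0]]]'

```text
time_s: 3.2
position: [0.5569, 0.0754, 0.3073]
tool_rot: [-0.0, 0.974, 0.227, 0.0]
force: [-0.2, -1.4, -0.0]
width: 0.0851
gripper_force: 0.0
```

```bash
python3 - <<'E'
from h import *
st=sensors.get_state(); f=optics.grab_frame('wrist'); np.save('w1.npy',{'f':f,'st':st},allow_pickle=True)
print(st['time_s'],st['position'],st['tool_rot'],st['joint_pos'].round(2)); print(np.round(f['hand_eye'],3))
for n,z in dict(nut_mid=.119,tail_top=.144,outlet=.09).items():
    for d in finder.recognise('wrist',n)[:3]: print(n,np.round(d['at']),round(d['p'],2),px2w(f,d['at'],z,st).round(4))
im=cv2.resize(f['pixels'],(800,600),interpolation=cv2.INTER_CUBIC); save({'pixels':im},'w1.png')
E
```

```text
3.2 [0.55694325 0.07543041 0.30729417] [-4.62514952e-04  9.73795919e-01  2.27422926e-01  3.26112118e-04] [-0.12  0.42 -0.09  1.66  0.04  1.06 -1.34]
[[-0.001 -0.952 -0.306  0.079]
 [ 1.    -0.001  0.001 -0.   ]
 [-0.001 -0.306  0.952 -0.142]
 [ 0.     0.     0.     1.   ]]
nut_mid [187.  85.] 0.63 [0.6068 0.1743 0.119 ]
tail_top [182.  81.] 0.77 [0.6089 0.1757 0.144 ]
outlet [190.  81.] 0.88 [0.6098 0.179  0.09  ]
outlet [183.  82.] 0.74 [0.6054 0.1858 0.09  ]
outlet [167.   9.] 0.63 [0.666  0.2299 0.09  ]
```

View pics/w1.png

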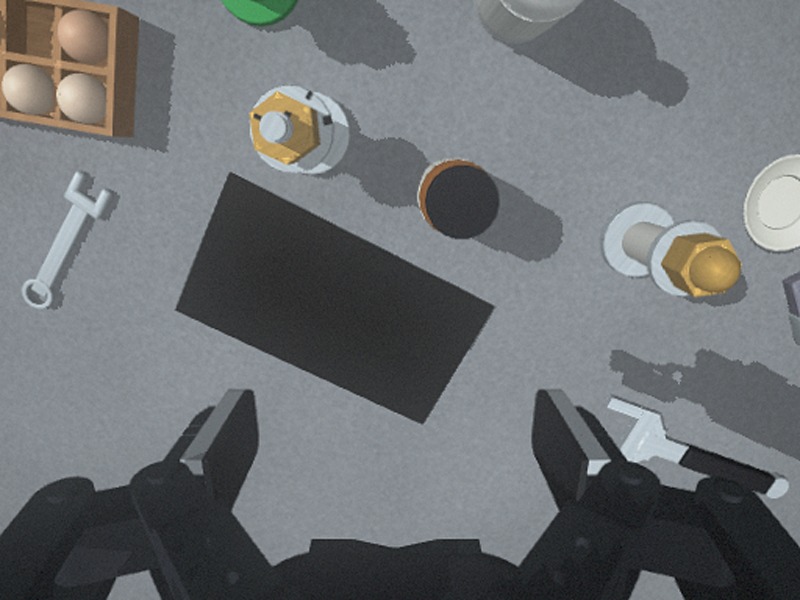

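The wrist picture (shown at 800x600) confirms the choice: brass nut with steel tube at (285,125), a dark bar on the nut at (258,118), and flange marks near (308,95) and (326,120). The jar is at (458,200) and the domed post at (710,265). I'm moving directly above the outlet.

drive_tool --targets '[[[0.0225,-0.0168,0.012,0],[0.0225,-0.0168,0.012,0],[0.0225,-0.0168,0.012,0],[0.0225,-0.0168,0.012,0],[0,0,0,0],[0,0,0,0]]]'

```text
time_s: 3.9
position: [0.6075, 0.1725, 0.2581]
tool_rot: [0.0, 0.974, 0.225, -0.001]
force: [0.2, -1.4, -1.2]
width: 0.0854
gripper_force: 0.0
```

```bash
python3 - <<'E'
from h import *
st=sensors.get_state(); f=optics.grab_frame('wrist'); np.save('w2.npy',{'f':f,'st':st},allow_pickle=True)
print(st['time_s'],st['position'],st['tool_rot'],st['joint_pos'].round(2))
for n,z in dict(nut_mid=.119,tail_top=.144,outlet=.09).items():
    for d in finder.recognise('wrist',n)[:2]: print(n,np.round(d['at']),round(d['p'],2),px2w(f,d['at'],z,st).round(4))
c=w2px(f,[[.608,.175,.119]],st)[0].astype(int); print(c)
x0=max(c[0]-80,0);y0=max(c[1]-60,0)
save({'pixels':cv2.resize(f['pixels'][y0:y0+120,x0:x0+160],(800,600),interpolation=cv2.INTER_CUBIC)},'w2.png'); print(x0,y0)
E
```

```text
3.9 [0.60753811 0.17246585 0.25808319] [ 5.99449155e-06  9.74279700e-01  2.25339195e-01 -1.14646898e-03] [-0.27  0.58 -0.09  1.54  0.06  1.03 -1.49]
nut_mid [204.  43.] 0.85 [0.6975 0.2621 0.119 ]
nut_mid [243. 170.] 0.63 [0.6126 0.1853 0.119 ]
tail_top [244. 175.] 0.82 [0.6156 0.1845 0.144 ]
tail_top [195.  36.] 0.71 [0.6974 0.2651 0.144 ]
outlet [242. 162.] 0.77 [0.6132 0.1871 0.09  ]
outlet [298.   9.] 0.7 [0.7627 0.203  0.09  ]
[250 179]
170 119
```

View pics/w2.png

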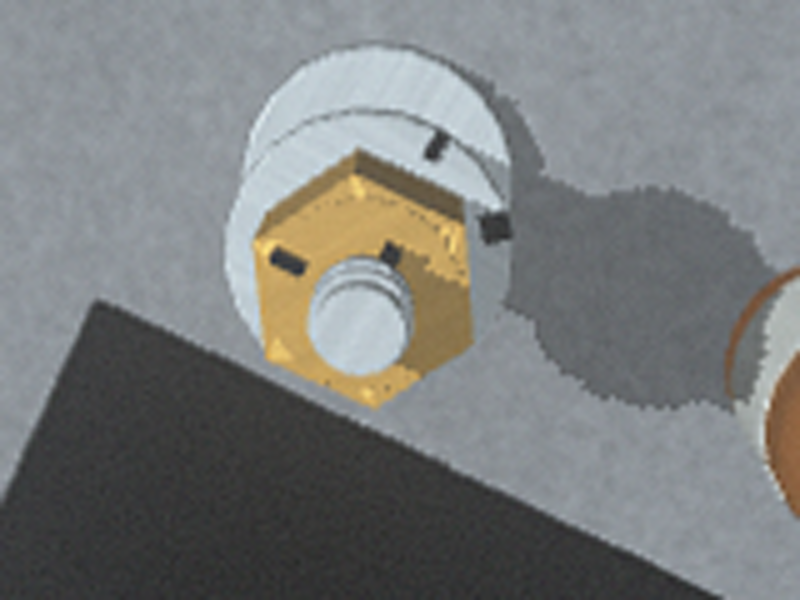

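The crop shows the tube top at (360,327) and a hex top face centred near (365,290). The nut's bar is at (287,262), the fin at (390,255), the narrow flange mark at (437,147) and the wide one at (496,228). Next I work out the angles from these.

```bash
cat >> h.py <<'E'
def az(v): return np.degrees(np.arctan2(v[1],v[0]))
def yaws(st):
    M=q2R(st['tool_rot']); return az(M[:,0]),az(M[:,1])
E
python3 - <<'E'
from h import *
from scipy.optimize import least_squares
w=np.load('w2.npy',allow_pickle=True).item(); f,st=w['f'],w['st']
P=lambda u,v,z: px2w(f,(170+u/5,119+v/5),z,st)
C=np.array([(358,175),(255,243),(265,350),(375,408),(472,343),(465,222)])
W=np.array([P(u,v,.119) for u,v in C]); print(W.round(4)); c0=W.mean(0)
t=P(360,327,.144); print('hexc',c0,'tail',t)
def res(p):
    pts=np.array([[p[0]+.0231*np.cos(p[2]+k*np.pi/3),p[1]+.0231*np.sin(p[2]+k*np.pi/3)] for k in range(6)])
    return np.concatenate([pts[np.argmin(np.hypot(*(pts-x[:2]).T))]-x[:2] for x in W])
r=min((least_squares(res,[c0[0],c0[1],a]) for a in (0,.3,.6,.9)),key=lambda r:r.cost); print(r.x,np.degrees(r.x[2])%60,np.sqrt(r.cost/6))
c=(c0+t)/2
for n,u,v,z in [('bar',287,262,.119),('fin',390,255,.121),('narrow',437,147,.09),('wide',496,228,.09)]:
    p=P(u,v,z); print(n,p.round(4),az(p-c).round(1),np.hypot(*(p-c)[:2]).round(4))
print(yaws(st))
# mat corners & spanner from saved pictures
E
```

```text
[[0.6261 0.1929 0.119 ]
 [0.6061 0.2047 0.119 ]
 [0.5878 0.1944 0.119 ]
 [0.5864 0.1704 0.119 ]
 [0.6064 0.1595 0.119 ]
 [0.6269 0.1712 0.119 ]]
hexc [0.60660593 0.18217907 0.119     ] tail [0.60688576 0.18246501 0.144     ]
[ 0.60660593  0.18217907 -0.52831673] 29.729681244009488 0.0005778422335595404
bar [0.6054 0.1978 0.119 ] 95.1 0.0155
fin [0.6155 0.1812 0.121 ] -7.3 0.0088
narrow [0.6329 0.1795 0.09  ] -6.2 0.0263
wide [0.6232 0.1612 0.09  ] -52.1 0.0268
(np.float64(26.04569942848099), np.float64(-63.95436528921134))
```

The measurements agree with the given sizes: centre (0.607, 0.182), a hex fit within 0.6 mm, and marks 46° apart. The nut has about 98° to run. I turn the fingers onto a flat pair and descend.

drive_tool --targets '[[[0.0037,-0.0091,0,-7.08],[0,0,0,-7.08],[0,0,0,-7.08],[0,0,0,-7.08],[0,0,0,-7.08],[0,0,0,-7.08],[0,0,0,-7.08],[0,0,0,-7.08],[0,0,0.03,-7.08],[0,0,0.03,0],[0,0,0.03,0],[0,0,0,0]]]'

```text
time_s: 5.1
position: [0.6039, 0.1786, 0.1645]
tool_rot: [-0.002, 0.71, 0.705, -0.005]
force: [-1.4, -0.7, -0.2]
width: 0.0855
gripper_force: 0.0
```

```bash
python3 - <<'E'
from h import *
st=sensors.get_state(); print(st['position'],yaws(st),st['joint_pos'].round(2))
E
```

```text
[0.60393731 0.17856752 0.16448024] (np.float64(89.60697483347909), np.float64(-0.395352968223494)) [-0.12  0.7  -0.35  1.63  0.29  0.88 -0.6 ]
```

drive_tool --targets '[[[0.002,0.002,0.01,0],[0,0,0.01,0],[0,0,0.01,0],[0,0,0.01,0],[0,0,0.01,0],[0,0,0,0],[0,0,0,0]]]'

```text
time_s: 5.68
position: [0.609, 0.1841, 0.1188]
tool_rot: [-0.0, 0.709, 0.705, -0.0]
force: [0.2, 0.6, -0.2]
width: 0.0855
gripper_force: 0.0
```

drive_tool --targets '[[[-0.002,-0.002,0.01,0],[0,0,0.01,0],[0,0,0.0045,0],[0,0,0,0],[0,0,0,0]]]'

```text
time_s: 6.1
position: [0.6071, 0.1821, 0.0943]
tool_rot: [-0.0, 0.709, 0.705, -0.0]
force: [-0.2, 0.6, 0.3]
width: 0.0851
gripper_force: 0.0
```

drive_tool --targets '[[[0,0,0,0],[0,0,0,0],[0,0,0,0],[0,0,0,0],[0,0,0,0],[0,0,0,0],[0,0,0,0],[0,0,0,0]]]' --grip 1 --newtons 25

```text
time_s: 6.77
position: [0.606, 0.1823, 0.0953]
tool_rot: [-0.001, 0.709, 0.705, -0.001]
force: [-4.5, -0.7, 4.5]
width: 0.0397
gripper_force: 28.3
```

```bash
python3 - <<'E'
from h import *
st=sensors.get_state(); print(st['position'],yaws(st),st['joint_pos'].round(2),st['wrist_torque'],st['force'])
E
```

```text
[0.60595657 0.18227923 0.09534606] (np.float64(89.7293077408748), np.float64(-0.27075717241783553)) [-0.14  0.79 -0.32  1.67  0.34  0.74 -0.63] [-0.1475388   0.72298912 -0.03659631] [-4.51060547 -0.7445892   4.51720195]
```

drive_tool --targets '[[[0,0,0,5],[0,0,0,7],[0,0,0,7],[0,0,0,7],[0,0,0,7],[0,0,0,7],[0,0,0,7],[0,0,0,7],[0,0,0,7],[0,0,0,7],[0,0,0,7],[0,0,0,5]]]'

```text
time_s: 7.77
position: [0.6058, 0.1824, 0.0953]
tool_rot: [-0.0, 0.997, 0.082, -0.001]
force: [-4.0, -0.4, 5.1]
width: 0.0394
gripper_force: 28.3
```

drive_tool --targets '[[[0,0,0,3],[0,0,0,2],[0,0,0,0],[0,0,0,0]]]'

```text
time_s: 8.1
position: [0.6058, 0.1824, 0.0953]
tool_rot: [0.0, 0.999, 0.041, -0.001]
force: [-4.4, -0.1, 4.9]
width: 0.0393
gripper_force: 28.3
```

```bash
python3 - <<'E'
from h import *
st=sensors.get_state(); print(st['position'],yaws(st),st['joint_pos'].round(2),st['wrist_torque'],st['force'],st['width'])
E
```

```text
[0.60578728 0.18238181 0.0953228 ] (np.float64(4.732854787642615), np.float64(-85.26716153091563)) [-0.39  0.77  0.09  1.68 -0.09  0.7  -1.74] [-0.0507222   0.84703987 -0.11238755] [-4.36738678 -0.09089161  4.91929534] 0.039315019380525465
```

drive_tool --targets '[[[0,0,0,2],[0,0,0,2],[0,0,0,2],[0,0,0,2],[0,0,0,0],[0,0,0,0]]]'

```text
time_s: 8.6
position: [0.6058, 0.1824, 0.0953]
tool_rot: [-0.0, 1.0, -0.029, -0.001]
force: [-4.8, 0.1, 4.8]
width: 0.0396
gripper_force: 28.3
```

```bash
cat > s.py <<'E'
from h import *
st=sensors.get_state(); print(st['time_s'],st['position'].round(4),np.round(yaws(st),1),'q7',st['joint_pos'][6].round(2),'tau',st['wrist_torque'].round(3),st['force'].round(1),round(st['width'],4))
E
python3 s.py
```

```text
8.6 [0.6058 0.1824 0.0953] [ -3.3 -93.3] q7 -1.84 tau [ 0.015  0.859 -0.044] [-4.8  0.1  4.8] 0.0396
```

drive_tool --targets '[[[0,0,0,2],[0,0,0,2],[0,0,0,0],[0,0,0,0]]]'

```text
time_s: 8.93
position: [0.6058, 0.1824, 0.0954]
tool_rot: [0.0, 0.998, -0.063, -0.001]
force: [-5.0, -0.7, 5.1]
width: 0.0396
gripper_force: 28.4
```

```bash
python3 s.py
```

```text
8.9333 [0.6058 0.1824 0.0954] [ -7.2 -97.2] q7 -1.89 tau [-0.025  0.822 -0.009] [-5.  -0.7  5.1] 0.0396
```

drive_tool --targets '[[[0,0,0,2],[0,0,0,0],[0,0,0,0]]]'

```text
time_s: 9.18
position: [0.6058, 0.1824, 0.0954]
tool_rot: [0.0, 0.997, -0.08, -0.001]
force: [-4.4, -0.8, 5.5]
width: 0.0393
gripper_force: 28.4
```

```bash
python3 s.py
```

```text
9.1833 [0.6058 0.1824 0.0954] [ -9.2 -99.2] q7 -1.92 tau [-0.039  0.874  0.126] [-4.4 -0.8  5.5] 0.0393
```

drive_tool --targets '[[[0,0,0,2],[0,0,0,0],[0,0,0,0]]]'

```text
time_s: 9.43
position: [0.6058, 0.1824, 0.0953]
tool_rot: [0.0, 0.995, -0.098, -0.001]
force: [-4.6, -0.7, 5.1]
width: 0.0394
gripper_force: 28.4
```

```bash
python3 s.py
```

```text
9.4333 [0.6058 0.1824 0.0953] [ -11.2 -101.2] q7 -1.95 tau [-0.011  0.809  0.182] [-4.6 -0.7  5.1] 0.0394
```

drive_tool --targets '[[[0,0,0,2],[0,0,0,0],[0,0,0,0]]]'

```text
time_s: 9.68
position: [0.6058, 0.1824, 0.0953]
tool_rot: [0.0, 0.993, -0.115, -0.001]
force: [-5.1, -0.3, 5.7]
width: 0.0398
gripper_force: 28.4
```

```bash
python3 s.py; python3 - <<'E'
from h import *
st=sensors.get_state(); f=optics.grab_frame('wrist'); np.save('w3.npy',{'f':f,'st':st},allow_pickle=True)
c=w2px(f,[[.6068,.1823,.119]],st)[0].astype(int); print(c)
x0=max(c[0]-60,0);y0=max(c[1]-45,0)
save({'pixels':cv2.resize(f['pixels'][y0:y0+90,x0:x0+120],(800,600),interpolation=cv2.INTER_CUBIC)},'w3.png'); print(x0,y0)
E
```

```text
9.6833 [0.6058 0.1824 0.0953] [ -13.2 -103.2] q7 -1.97 tau [0.016 0.836 0.215] [-5.1 -0.3  5.7] 0.0398
[253 277]
193 232
```

View pics/w3.png

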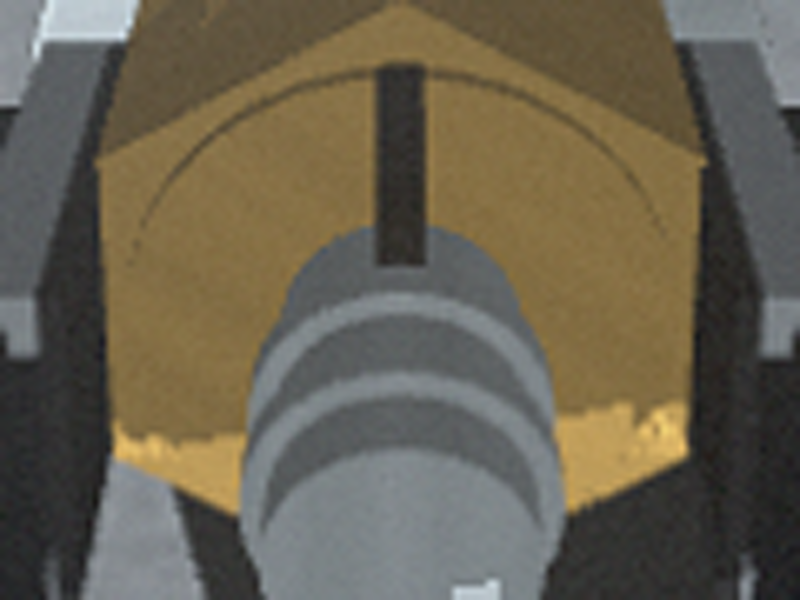

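The picture shows the nut's bar at (400,165) lined up with the fin, and the torque is rising, so the nut is hand-tight. I release, lift, and plan the trip to the spanner.

drive_tool --targets '[[[0,0,0,0],[0,0,0,0],[0,0,0,0],[0,0,0,0],[0,0,0,0],[0,0,0,0],[0,0,-0.03,0],[0,0,-0.035,0],[0,0,-0.035,0],[0,0,-0.035,0],[0,0,-0.03,0]]]' --grip 0

```text
time_s: 10.65
position: [0.6077, 0.1821, 0.2624]
tool_rot: [-0.0, 0.993, -0.116, 0.001]
force: [0.7, -0.3, 1.0]
width: 0.0853
gripper_force: 0.0
```

```bash
cat >> h.py <<'E'
def plan(p0,a0,p1,a1,n):
    "rows (tool x,y,z,turn) for straight line p0->p1 with tool-x azimuth a0->a1 (deg), tool down"
    d=(np.array(p1)-p0)/n; da=(a1-a0)/n; out=[]
    for i in range(n):
        a=np.radians(a0+da*i); x=np.array([np.cos(a),np.sin(a)]); y=np.array([np.sin(a),-np.cos(a)])
        out.append([round(float(d[:2]@x),4),round(float(d[:2]@y),4),round(float(-d[2]),4),round(-da,2)])
    return out
E
python3 s.py; python3 - <<'E'
from h import *
st=sensors.get_state(); f=optics.grab_frame('wrist')
x,_=yaws(st)
for d in finder.recognise('wrist','nut_mid')[:3]: print(np.round(d['at']),round(d['p'],2),px2w(f,d['at'],.119,st).round(4))
np.save('w4.npy',{'f':f,'st':st},allow_pickle=True)
r=plan(st['position'],x,[.487,-.345,.25],96,17)
print(r[:9]);print(r[9:])
E
```

```text
10.65 [0.6077 0.1821 0.2624] [ -13.3 -103.3] q7 -2.01 tau [ 0.019 -0.084 -0.002] [ 0.7 -0.3  1. ] 0.0853
[252. 173.] 0.76 [0.615  0.1814 0.119 ]
[142. 106.] 0.57 [0.6984 0.2631 0.119 ]
[[0.0002, 0.0318, 0.0007, np.float64(-6.43)], [-0.0033, 0.0316, 0.0007, np.float64(-6.43)], [-0.0069, 0.0311, 0.0007, np.float64(-6.43)], [-0.0103, 0.0301, 0.0007, np.float64(-6.43)], [-0.0136, 0.0288, 0.0007, np.float64(-6.43)], [-0.0167, 0.027, 0.0007, np.float64(-6.43)], [-0.0197, 0.025, 0.0007, np.float64(-6.43)], [-0.0223, 0.0226, 0.0007, np.float64(-6.43)], [-0.0247, 0.02, 0.0007, np.float64(-6.43)]]
[[-0.0268, 0.0171, 0.0007, np.float64(-6.43)], [-0.0286, 0.014, 0.0007, np.float64(-6.43)], [-0.03, 0.0107, 0.0007, np.float64(-6.43)], [-0.031, 0.0073, 0.0007, np.float64(-6.43)], [-0.0316, 0.0038, 0.0007, np.float64(-6.43)], [-0.0318, 0.0002, 0.0007, np.float64(-6.43)], [-0.0316, -0.0033, 0.0007, np.float64(-6.43)], [-0.0311, -0.0069, 0.0007, np.float64(-6.43)]]
```

drive_tool --targets '[[[0.0,0.032,0,-6.4],[-0.0033,0.0316,0,-6.4],[-0.0069,0.0311,0,-6.4],[-0.0103,0.03,0,-6.4],[-0.0136,0.0288,0,-6.4],[-0.0167,0.027,0,-6.4],[-0.0197,0.025,0,-6.4],[-0.0223,0.0226,0,-6.4],[-0.0247,0.02,0,-6.4]]]'

```text
time_s: 11.5
position: [0.5418, -0.0981, 0.2593]
tool_rot: [-0.0, 0.925, 0.38, -0.0]
force: [0.2, -0.4, -0.0]
width: 0.0854
gripper_force: 0.0
```

drive_tool --targets '[[[-0.0268,0.0171,0,-6.4],[-0.0286,0.014,0,-6.4],[-0.03,0.0107,0,-6.4],[-0.031,0.0073,0,-6.4],[-0.0316,0.0038,0,-6.4],[-0.0318,0,0,-6.4],[-0.0316,-0.0033,0,-6.4],[-0.0311,-0.0069,0,-6.4],[0,0,0,0],[0,0,0,0]]]'

```text
time_s: 12.33
position: [0.4824, -0.3471, 0.2588]
tool_rot: [-0.001, 0.674, 0.738, -0.0]
force: [-0.1, 1.5, 1.2]
width: 0.0851
gripper_force: 0.0
```

```bash
python3 s.py; python3 - <<'E'
from h import *
st=sensors.get_state(); f=optics.grab_frame('wrist'); np.save('w5.npy',{'f':f,'st':st},allow_pickle=True)
for n,z in dict(spanner=.01,jaw=.01).items():
    for d in finder.recognise('wrist',n)[:2]: print(n,np.round(d['at']),round(d['p'],2),px2w(f,d['at'],z,st).round(4))
# both outlet and spanner: side by side
w=np.load('w4.npy',allow_pickle=True).item(); g=w['f']; c=w2px(g,[[.6068,.1823,.1]],w['st'])[0].astype(int); print(c)
x0,y0=c[0]-50,c[1]-40
crop=cv2.resize(g['pixels'][y0:y0+80,x0:x0+100],(400,320),interpolation=cv2.INTER_CUBIC); print('crop0',x0,y0,'scale4')
im=np.zeros((600,800,3),np.uint8); im[:]=cv2.resize(f['pixels'],(800,600),interpolation=cv2.INTER_CUBIC); save({'pixels':im},'w5.png')
save({'pixels':cv2.resize(crop,(800,640))[:600]},'w4.png')
E
```

```text
12.3333 [ 0.4824 -0.3471  0.2588] [95.2  5.2] q7 0.54 tau [ 0.052  0.014 -0.008] [-0.1  1.5  1.2] 0.0851
spanner [253. 107.] 0.79 [ 0.4776 -0.2833  0.01  ]
jaw [254. 104.] 0.63 [ 0.479  -0.2807  0.01  ]
jaw [476.  91.] 0.4 [ 0.7528 -0.2367  0.01  ]
[252 175]
crop0 202 135 scale4
```

View pics/w5.png

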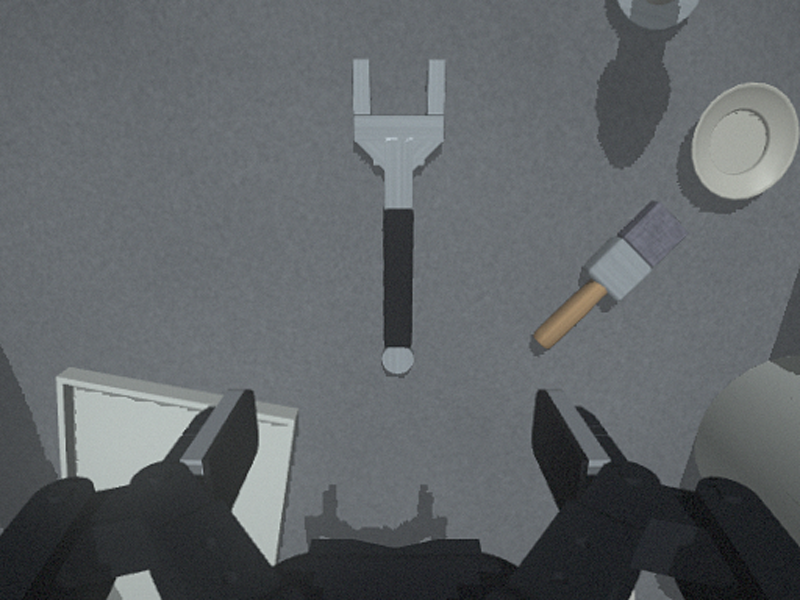

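View pics/w4.png

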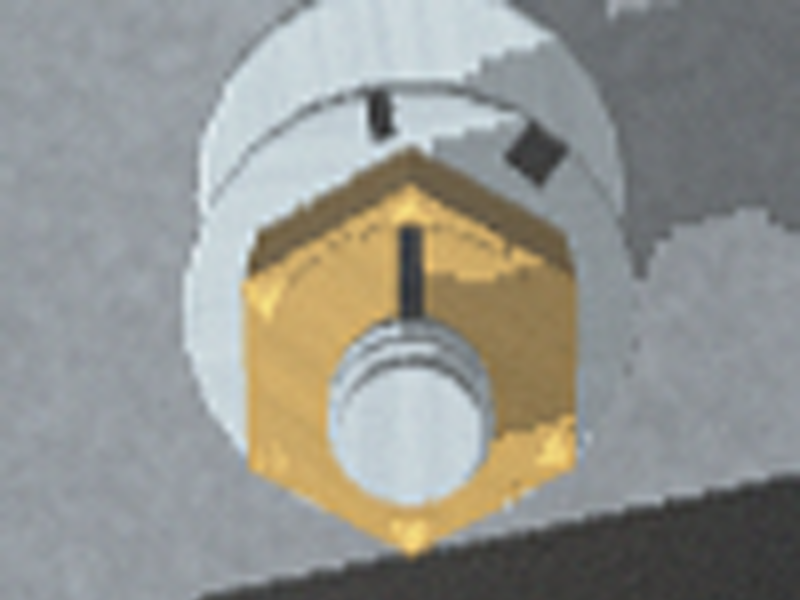

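The spanner picture shows the sleeve from (398,209) to (398,347), the throat at (399,115), prong tips at (361,59) and (437,59), and the tail end at (398,374). In the outlet crop the bar and fin are at (411,270), with the narrow mark at (378,115) and the wide one at (537,153).

```bash
python3 - <<'E'
from h import *
w=np.load('w4.npy',allow_pickle=True).item(); f,st=w['f'],w['st']
P=lambda u,v,z: px2w(f,(202+u/8,135+v/8),z,st)
c=np.mean([P(u,v,.119) for u,v in [(411,190),(247,285),(250,470),(411,552),(575,470),(577,275)]],0); t=P(411,430,.144); print('c',c,t)
for n,u,v,z in [('bar',411,270,.119),('narrow',378,115,.09),('wide',537,153,.09)]: print(n,az(P(u,v,z)-c).round(1))
w=np.load('w5.npy',allow_pickle=True).item(); f,st=w['f'],w['st']
P=lambda u,v,z: px2w(f,(u/1.5625,v/1.5625),z,st)
a,b,th,te,t1,t2=P(398,209,.016),P(398,347,.016),P(399,115,.01),P(398,374,.008),P(361,59,.01),P(437,59,.01)
tip=(t1+t2)/2; d=(tip-te)[:2]; print('len',np.hypot(*d),'az',az(d),az((a-b)[:2]),np.hypot(*(a-b)[:2]))
u=d/np.hypot(*d)
for n,p,s in [('front',a,40),('back',b,-80),('throat',th,111),('tail',te,-106),('tip',tip,151)]: print(n,p.round(4),'orig',(p[:2]-u*s/1e3).round(4))
f=np.load('top.npy',allow_pickle=True).item()
M=[px2w(f,(110+u/2.6667,110+v/2.6667),.004) for u,v in [(217,303),(437,306),(436,424),(212,421)]]; M=np.array(M); print('mat',M.mean(0),az(M[0]-M[1]),az(M[3]-M[2]),np.hypot(*(M[0]-M[1])[:2]))
E
```

```text
c [0.60571645 0.18207944 0.119     ] [0.60653552 0.18203635 0.144     ]
bar -12.9
narrow -4.2
wide -50.1
len 0.25898070151854935 az 95.09358496143614 95.26098893526861 0.11858987574105714
front [ 0.4825 -0.3154  0.016 ] orig [ 0.4861 -0.3553]
back [ 0.4934 -0.4335  0.016 ] orig [ 0.4863 -0.3538]
throat [ 0.4769 -0.2449  0.01  ] orig [ 0.4867 -0.3554]
tail [ 0.4962 -0.4633  0.008 ] orig [ 0.4868 -0.3577]
tip [ 0.4732 -0.2054  0.01  ] orig [ 0.4866 -0.3558]
mat [0.46459249 0.09615631 0.004     ] 89.01576555861375 89.04495521382604 0.28024433342812194
```

drive_tool --targets '[[[-0.0088,0.0034,0.03,0],[0,0,0.03,0],[0,0,0.03,0],[0,0,0.03,0],[0,0,0.03,0],[0,0,0.03,0],[0,0,0.03,0],[0,0,0.02,0],[0,0,0,0],[0,0,0,0],[0,0,0,0]]]'

```text
time_s: 13.4
position: [0.4899, -0.3525, 0.0312]
tool_rot: [0.001, 0.672, 0.741, 0.0]
force: [0.1, 0.3, -0.8]
width: 0.0853
gripper_force: 0.0
```

```bash
python3 s.py
```

```text
13.4 [ 0.4899 -0.3525  0.0312] [95.6  5.6] q7 0.47 tau [ 0.003 -0.046  0.024] [ 0.1  0.3 -0.8] 0.0853
```

drive_tool --targets '[[[-0.0027,-0.0034,0.015,0.4],[0,0,0.013,0],[0,0,0,0],[0,0,0,0]]]'

```text
time_s: 13.73
position: [0.4854, -0.3557, 0.0021]
tool_rot: [-0.0, 0.675, 0.738, 0.0]
force: [0.4, -0.2, 0.4]
width: 0.0852
gripper_force: 0.0
```

drive_tool --targets '[[[0,0,0,0],[0,0,0,0],[0,0,0,0],[0,0,0,0],[0,0,0,0],[0,0,0,0],[0,0,0,0],[0,0,0,0],[0,0,0,0],[0,0,0,0]]]' --grip 1 --newtons 100

```text
time_s: 14.57
position: [0.4856, -0.3561, 0.0026]
tool_rot: [0.0, 0.675, 0.738, 0.0]
force: [-0.7, 0.6, 5.1]
width: 0.0215
gripper_force: 99.0
```

```bash
python3 s.py
```

```text
14.5667 [ 0.4856 -0.3561  0.0026] [95.1  5.1] q7 0.46 tau [ 0.112  0.207 -0.066] [-0.7  0.6  5.1] 0.0215
```

drive_tool --targets '[[[0,0,-0.015,0],[0,0,-0.03,0],[0,0,-0.035,0],[0,0,-0.035,0],[0,0,-0.035,0],[0,0,-0.03,0],[0,0,-0.02,0],[0,0,0,0]]]'

```text
time_s: 15.23
position: [0.4876, -0.3574, 0.2064]
tool_rot: [0.004, 0.675, 0.738, 0.001]
force: [0.6, -0.9, -1.8]
width: 0.0214
gripper_force: 98.6
```

```bash
python3 s.py; python3 - <<'E'
from h import *
st=sensors.get_state(); x,_=yaws(st)
r=plan(st['position'],x,[.4726,.0388,.20],47,12)
for i in r: print([float(v) for v in i])
E
```

```text
15.2333 [ 0.4876 -0.3574  0.2064] [95.1  5.1] q7 0.53 tau [-0.068 -0.078 -0.026] [ 0.6 -0.9 -1.8] 0.0214
[0.033, 0.0017, 0.0005, 4.01]
[0.033, -0.0006, 0.0005, 4.01]
[0.0329, -0.0029, 0.0005, 4.01]
[0.0326, -0.0052, 0.0005, 4.01]
[0.0322, -0.0075, 0.0005, 4.01]
[0.0316, -0.0097, 0.0005, 4.01]
[0.0308, -0.0119, 0.0005, 4.01]
[0.0299, -0.014, 0.0005, 4.01]
[0.0289, -0.0161, 0.0005, 4.01]
[0.0277, -0.0181, 0.0005, 4.01]
[0.0263, -0.02, 0.0005, 4.01]
[0.0249, -0.0217, 0.0005, 4.01]
```

drive_tool --targets '[[[0.033,0.0017,0,4],[0.033,-0.0006,0,4],[0.0329,-0.0029,0,4],[0.0326,-0.0052,0,4],[0.0322,-0.0075,0,4],[0.0316,-0.0097,0,4],[0.0308,-0.0119,0,4],[0.03,-0.014,0,4],[0.0289,-0.016,0,4],[0.0277,-0.018,0,4],[0.0263,-0.02,0,4],[0.025,-0.0217,0,4]]]'

```text
time_s: 16.23
position: [0.4687, 0.0416, 0.2005]
tool_rot: [-0.0, 0.917, 0.398, -0.001]
force: [0.8, -0.7, -2.8]
width: 0.0209
gripper_force: 98.5
```

drive_tool --targets '[[[0,0,0.03,0],[0,0,0.03,0],[0,0,0.03,0],[0,0,0.01,0],[0,0,0,0],[0,0,0,0],[0,0,0,0],[0,0,0,0]]]'

```text
time_s: 16.9
position: [0.471, 0.0403, 0.1027]
tool_rot: [0.0, 0.917, 0.4, 0.001]
force: [0.4, 0.5, -1.9]
width: 0.0215
gripper_force: 98.5
```

```bash
python3 s.py; python3 - <<'E'
from h import *
st=sensors.get_state(); f=optics.grab_frame('wrist'); np.save('w6.npy',{'f':f,'st':st},allow_pickle=True)
save({'pixels':cv2.resize(f['pixels'],(800,600),interpolation=cv2.INTER_CUBIC)},'w6.png')
E
```

```text
16.9 [0.471  0.0403 0.1027] [ 47.1 -42.9] q7 -0.9 tau [-0.007  0.033  0.022] [ 0.4  0.5 -1.9] 0.0215
```

View pics/w6.png

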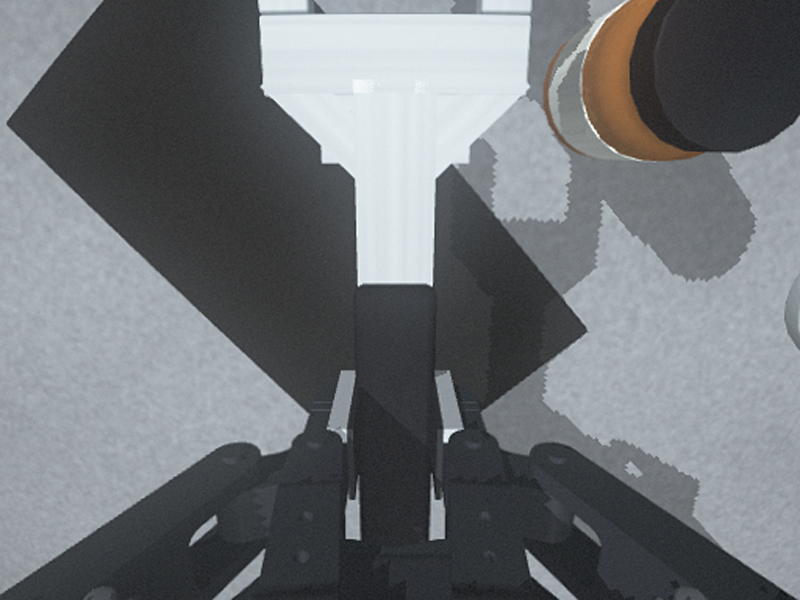

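The spanner is held straight: shank centre at (395,285), head centre at (396,60), throat line at row 13.

```bash
python3 - <<'E'
from h import *
w=np.load('w6.npy',allow_pickle=True).item(); f,st=w['f'],w['st']; M=q2R(st['tool_rot'])
for n,u,v in [('thr',396,14),('headwideL',261,60),('headwideR',531,60),('sleeve front',395,286)]:
  for z in (.108,.111,.114):
    p=px2w(f,(u/1.5625,v/1.5625),z,st); print(n,z,(M.T@(p-st['position'])).round(4))
E
```

```text
thr 0.108 [ 0.1117  0.0003 -0.0052]
thr 0.111 [ 0.111   0.0003 -0.0082]
thr 0.114 [ 0.1103  0.0003 -0.0112]
headwideL 0.108 [ 0.101  -0.0349 -0.0052]
headwideL 0.111 [ 0.1006 -0.0341 -0.0082]
headwideL 0.114 [ 0.1001 -0.0334 -0.0112]
headwideR 0.108 [ 0.101   0.0356 -0.0051]
headwideR 0.111 [ 0.1005  0.0349 -0.0081]
headwideR 0.114 [ 0.1     0.0341 -0.0111]
sleeve front 0.108 [ 0.0396  0.     -0.0053]
sleeve front 0.111 [ 0.0404  0.     -0.0083]
sleeve front 0.114 [ 0.0413  0.     -0.0113]
```

drive_tool --targets '[[[0,0.002,-0.001,0],[0.01,0,0,0],[0.01,0,0,0],[0,0,0,0],[0,0,0,0],[0,0,0,0]]]'

```text
time_s: 17.45
position: [0.4851, 0.0538, 0.1027]
tool_rot: [-0.0, 0.917, 0.4, -0.0]
force: [-0.5, 0.6, -2.1]
width: 0.0212
gripper_force: 98.6
```

```bash
cat > n.py <<'E'
from h import *
st=sensors.get_state(); M=q2R(st['tool_rot']); N=np.array([.6062,.1822,.105])
v=M.T@(N-st['position']); print('to nut minus jaw offset (tool x,y mm):',((v[0]-.136)*1e3).round(1),((v[1]-.0003)*1e3).round(1))
E
python3 s.py; python3 n.py
```

```text
17.45 [0.4851 0.0538 0.1027] [ 47.2 -42.8] q7 -0.92 tau [-0.042  0.074 -0.009] [-0.5  0.6 -2.1] 0.0212
to nut minus jaw offset (tool x,y mm): 40.5 1.2
```

drive_tool --targets '[[[0.008,0.0012,0,0],[0.008,0,0,0],[0.008,0,0,0],[0,0,0,0],[0,0,0,0],[0,0,0,0]]]'

```text
time_s: 17.95
position: [0.5021, 0.0703, 0.1027]
tool_rot: [0.0, 0.917, 0.4, -0.0]
force: [-0.5, -0.7, -2.1]
width: 0.021
gripper_force: 98.6
```

```bash
python3 s.py; python3 n.py
```

```text
17.95 [0.5021 0.0703 0.1027] [ 47.1 -42.9] q7 -0.94 tau [-0.014  0.043 -0.02 ] [-0.5 -0.7 -2.1] 0.021
to nut minus jaw offset (tool x,y mm): 16.8 -0.2
```

drive_tool --targets '[[[0.006,0,0,0],[0.006,0,0,0],[0.004,0,0,0],[0,0,0,0],[0,0,0,0],[0,0,0,0]]]'

```text
time_s: 18.45
position: [0.5132, 0.082, 0.1028]
tool_rot: [-0.0, 0.917, 0.4, -0.0]
force: [-0.2, -0.2, -3.1]
width: 0.0217
gripper_force: 98.6
```

```bash
python3 s.py; python3 n.py; python3 - <<'E'
from h import *
st=sensors.get_state(); c=np.array([.6062,.1822]); r=(st['position'][:2]-c); print(np.hypot(*r),az(r))
E
```

```text
18.45 [0.5132 0.082  0.1028] [ 47.1 -42.9] q7 -0.95 tau [ 0.008 -0.011  0.017] [-0.2 -0.2 -3.1] 0.0217
to nut minus jaw offset (tool x,y mm): 0.7 -0.3
0.13668897200567112 -132.86937548047865
```

drive_tool --targets '[[[0.0002,-0.0072,0,3],[0.0002,-0.0072,0,3],[0,0,0,0],[0,0,0,0]]]'

```text
time_s: 18.78
position: [0.5033, 0.0924, 0.1029]
tool_rot: [0.0, 0.936, 0.352, 0.0]
force: [-0.3, 0.4, -2.2]
width: 0.0212
gripper_force: 98.6
```

```bash
python3 s.py; python3 n.py
```

```text
18.7833 [0.5033 0.0924 0.1029] [ 41.2 -48.8] q7 -1.04 tau [-0.009  0.016 -0.034] [-0.3  0.4 -2.2] 0.0212
to nut minus jaw offset (tool x,y mm): 0.5 -0.0
```

drive_tool --targets '[[[0.0002,-0.0072,0,3],[0.0002,-0.0072,0,3],[0,0,0,0],[0,0,0,0]]]'

```text
time_s: 19.12
position: [0.4944, 0.1033, 0.1028]
tool_rot: [0.0, 0.953, 0.303, -0.0]
force: [-0.7, 0.7, -1.8]
width: 0.0213
gripper_force: 98.6
```

```bash
python3 s.py; python3 n.py
```

```text
19.1167 [0.4944 0.1033 0.1028] [ 35.3 -54.7] q7 -1.13 tau [0.053 0.391 0.176] [-0.7  0.7 -1.8] 0.0213
to nut minus jaw offset (tool x,y mm): 0.8 -0.2
```

drive_tool --targets '[[[0.0002,-0.0072,0,3],[0.0002,-0.0072,0,3],[0.0002,-0.0072,0,3],[0.0002,-0.0072,0,3],[0,0,0,0],[0,0,0,0]]]'

```text
time_s: 19.62
position: [0.4808, 0.1283, 0.1028]
tool_rot: [0.0, 0.979, 0.202, -0.0]
force: [-0.3, 0.5, -2.0]
width: 0.0216
gripper_force: 98.7
```

```bash
python3 s.py; python3 n.py
```

```text
19.6167 [0.4808 0.1283 0.1028] [ 23.3 -66.7] q7 -1.32 tau [-0.108  0.289  0.271] [-0.3  0.5 -2. ] 0.0216
to nut minus jaw offset (tool x,y mm): 0.5 -0.2
```

drive_tool --targets '[[[0.0002,-0.0072,0,3],[0.0002,-0.0072,0,3],[0.0002,-0.0072,0,3],[0.0002,-0.0072,0,3],[0.0002,-0.0072,0,3],[0,0,0,0],[0,0,0,0]]]'

```text
time_s: 20.2
position: [0.471, 0.1628, 0.1027]
tool_rot: [0.0, 0.997, 0.072, -0.0]
force: [-1.4, -1.5, -2.1]
width: 0.0215
gripper_force: 98.8
```

```bash
python3 s.py; python3 n.py; python3 - <<'E'
from h import *
g=optics.grab_frame('scene'); f=optics.grab_frame('top')
out=[]
for F in (g,f):
    c=w2px(F,[[.6062,.1822,.11]])[0].astype(int); print(c); out.append(cv2.resize(F['pixels'][c[1]-35:c[1]+35,c[0]-23:c[0]+23],(394,600),interpolation=cv2.INTER_CUBIC))
save({'pixels':np.hstack(out)},'t7.png')
E
```

```text
20.2 [0.471  0.1628 0.1027] [  8.3 -81.7] q7 -1.55 tau [-0.192  0.323  0.132] [-1.4 -1.5 -2.1] 0.0215
to nut minus jaw offset (tool x,y mm): 0.6 -0.1
[320 177]
[203 197]
```

View pics/t7.png

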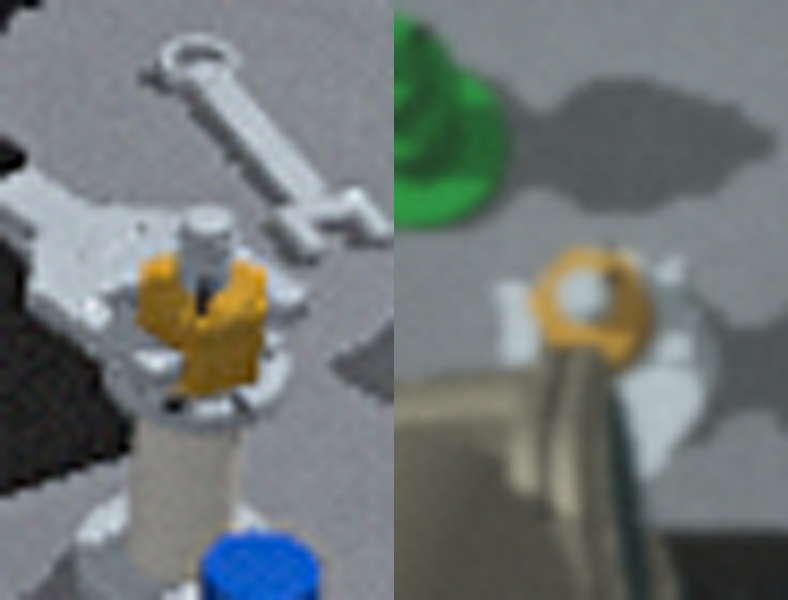

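The jaw is seated on the nut. In the scene half the bar is at (203,295), the wide mark at (175,405) and the narrow mark at (243,403), so it has turned most of the way.

```bash
python3 - <<'E'
from h import *
f=np.load('scene.npy',allow_pickle=True).item(); c=np.array([.6062,.1822])
def cr(a,r,z):
    p=w2px(f,[[c[0]+r*np.cos(np.radians(a)),c[1]+r*np.sin(np.radians(a)),z]])[0]; return ((p-[297,142])*8.565).round(0)
print('top',cr(0,0,.144))
for a in (-5,-50): print('mark',a,cr(a,.0265,.09))
for a in (-30,-35,-40,-45,-50,-55): print(a,cr(a,.013,.119),cr(a,.018,.119))
E
```

```text
top [206. 216.]
mark -5 [235. 401.]
mark -50 [171. 402.]
-30 [203. 305.] [205. 315.]
-35 [200. 305.] [200. 314.]
-40 [196. 305.] [195. 314.]
-45 [193. 304.] [190. 313.]
-50 [189. 304.] [185. 312.]
-55 [186. 303.] [180. 311.]
```

drive_tool --targets '[[[0.0002,-0.0072,0,3],[0.0002,-0.0072,0,3],[0.0002,-0.0072,0,3],[0.0001,-0.0048,0,2],[0,0,0,0],[0,0,0,0],[0,0,0,0]]]'

```text
time_s: 20.88
position: [0.4698, 0.1892, 0.1028]
tool_rot: [0.0, 1.0, -0.025, -0.0]
force: [-0.3, -1.9, -1.6]
width: 0.0211
gripper_force: 98.8
```

```bash
python3 s.py; python3 n.py; python3 - <<'E'
from h import *
g=optics.grab_frame('scene')
save({'pixels':cv2.resize(g['pixels'][142:212,297:343],(394,600),interpolation=cv2.INTER_CUBIC)},'t8.png')
E
```

```text
20.8833 [0.4698 0.1892 0.1028] [ -2.8 -92.8] q7 -1.72 tau [-0.427  0.324  0.057] [-0.3 -1.9 -1.6] 0.0211
to nut minus jaw offset (tool x,y mm): 0.6 -0.0
```

View pics/t8.png

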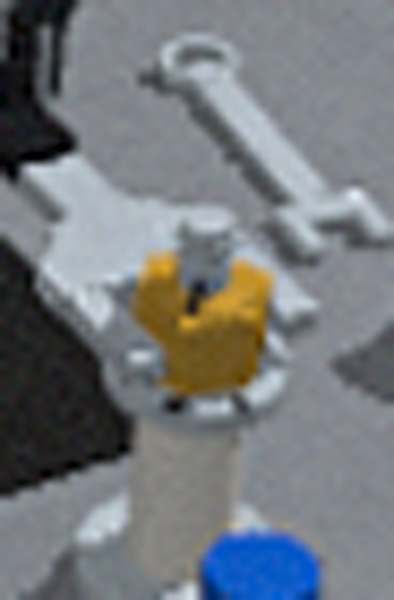

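The bar has moved about 8 px to (195,297), which is an azimuth of about -49°, so the nut is close to 45° past hand-tight. I back off half the play and withdraw.

drive_tool --targets '[[[0.0003,0.0095,0,-4],[0.0003,0.0095,0,-4],[0,0,0,0],[0,0,0,0]]]'

```text
time_s: 21.27
position: [0.4701, 0.171, 0.1029]
tool_rot: [-0.001, 0.999, 0.043, -0.0]
force: [-2.1, -2.2, -3.3]
width: 0.0218
gripper_force: 98.8
```

```bash
python3 s.py; python3 n.py
```

```text
21.2667 [0.4701 0.171  0.1029] [  5. -85.] q7 -1.6 tau [-0.392  0.365 -0.219] [-2.1 -2.2 -3.3] 0.0218
to nut minus jaw offset (tool x,y mm): 0.6 0.4
```

```bash
cat > e.py <<'E'
from h import *
def edges(f):
    g=cv2.cvtColor(f['pixels'],cv2.COLOR_RGB2GRAY).astype(float); o=[]
    for r in (20,40,120,140,160,175):
        d=np.diff(cv2.GaussianBlur(g,(5,5),0)[r]); L,Rr=(155,185) if r<60 else (215,240); 
        l=L+np.argmax(np.abs(d[L:Rr])); L2,R2=(325,355) if r<60 else (265,290)
        q=L2+np.argmax(np.abs(d[L2:R2])); o.append((r,int(l),int(q),(l+q)/2))
    return o
if __name__=='__main__':
    print(edges(np.load('w6.npy',allow_pickle=True).item()['f'])); f=optics.grab_frame('wrist'); print(edges(f)); np.save('w9.npy',{'f':f,'st':sensors.get_state()},allow_pickle=True)
E
python3 e.py; python3 s.py
```

```text
[(20, 166, 338, np.float64(252.0)), (40, 166, 337, np.float64(251.5)), (120, 227, 278, np.float64(252.5)), (140, 227, 277, np.float64(252.0)), (160, 227, 277, np.float64(252.0)), (175, 228, 276, np.float64(252.0))]
[(20, 167, 339, np.float64(253.0)), (40, 167, 337, np.float64(252.0)), (120, 227, 278, np.float64(252.5)), (140, 227, 277, np.float64(252.0)), (160, 228, 277, np.float64(252.5)), (175, 228, 276, np.float64(252.0))]
21.3167 [0.4701 0.1711 0.1029] [  5. -85.] q7 -1.6 tau [-0.447  0.327 -0.248] [-1.6 -2.7 -3.2] 0.0214
```

drive_tool --targets '[[[0,0.0007,0,0],[-0.008,0,0,0],[-0.012,0,0,0],[-0.015,0,0,0],[-0.015,0,0,0],[-0.012,0,0,0],[0,0,0,0],[0,0,0,0]]]'

```text
time_s: 21.98
position: [0.4091, 0.1655, 0.1032]
tool_rot: [-0.0, 0.999, 0.045, 0.001]
force: [1.2, 1.0, -1.3]
width: 0.0214
gripper_force: 98.9
```

```bash
python3 s.py; python3 n.py; python3 - <<'E'
from h import *
st=sensors.get_state(); x,_=yaws(st); print(st['joint_pos'].round(2))
p=np.array(st['position'])
r=plan(p,x,[.4646,.096-.0,p[2]+.06],89,12)
for i in r: print([float(v) for v in i])
E
```

```text
21.9833 [0.4091 0.1655 0.1032] [  5.2 -84.8] q7 -1.61 tau [ 0.015 -0.034 -0.034] [ 1.2  1.  -1.3] 0.0214
to nut minus jaw offset (tool x,y mm): 61.8 0.8
[-0.6   0.58  0.21  2.2  -0.31  0.39 -1.61]
[0.0041, 0.0062, -0.005, -6.99]
[0.0033, 0.0066, -0.005, -6.99]
[0.0025, 0.007, -0.005, -6.99]
[0.0016, 0.0072, -0.005, -6.99]
[0.0007, 0.0074, -0.005, -6.99]
[-0.0002, 0.0074, -0.005, -6.99]
[-0.0011, 0.0073, -0.005, -6.99]
[-0.002, 0.0071, -0.005, -6.99]
[-0.0028, 0.0069, -0.005, -6.99]
[-0.0036, 0.0065, -0.005, -6.99]
[-0.0044, 0.006, -0.005, -6.99]
[-0.0051, 0.0054, -0.005, -6.99]
```

drive_tool --targets '[[[0,0,-0.025,0],[0,0,-0.03,0],[0,0,-0.025,0],[0,0,0,0],[0.0041,0.0062,0,-7],[0.0033,0.0066,0,-7],[0.0025,0.007,0,-7],[0.0016,0.0072,0,-7],[0.0007,0.0074,0,-7],[-0.0002,0.0074,0,-7],[-0.0011,0.0073,0,-7],[-0.002,0.0071,0,-7]]]'

```text
time_s: 22.98
position: [0.4467, 0.1184, 0.1823]
tool_rot: [0.0, 0.86, 0.511, 0.001]
force: [0.8, -0.2, -2.8]
width: 0.0214
gripper_force: 98.9
```

drive_tool --targets '[[[-0.0028,0.0069,0,-7],[-0.0036,0.0065,0,-7],[-0.0044,0.006,0,-7],[-0.0051,0.0054,0,-7],[0,0,0.03,0],[0,0,0.03,0],[0,0,0,0],[0,0,0,0],[0,0,0,0]]]'

```text
time_s: 23.73
position: [0.465, 0.0956, 0.1234]
tool_rot: [0.0, 0.713, 0.702, 0.001]
force: [0.5, -0.3, -1.1]
width: 0.0212
gripper_force: 99.0
```

```bash
python3 s.py; python3 - <<'E'
from h import *
from e import edges
st=sensors.get_state(); f=optics.grab_frame('wrist'); print(edges(f))
x,_=yaws(st)
print(plan(st['position'],x,[.4646,.096,.007],89,1))
f=optics.grab_frame('top')
for d in finder.recognise('top','mat')[:1]: print(px2w(f,d['at'],.004))
E
```

```text
23.7333 [0.465  0.0956 0.1234] [89.1 -0.9] q7 -0.39 tau [-0.063 -0.039 -0.035] [ 0.5 -0.3 -1.1] 0.0212
[(20, 166, 338, np.float64(252.0)), (40, 167, 337, np.float64(252.0)), (120, 226, 278, np.float64(252.0)), (140, 227, 277, np.float64(252.0)), (160, 227, 277, np.float64(252.0)), (175, 228, 276, np.float64(252.0))]
[[0.0004, -0.0004, 0.1164, np.float64(0.11)]]
[0.45304684 0.00922896 0.004     ]
```

drive_tool --targets '[[[0,0,0.03,0],[0,0,0.03,0],[0,0,0.025,0],[0,0,0.015,0],[0,0,0.01,0],[0,0,0.004,0],[0,0,0.002,0],[0,0,0,0],[0,0,0,0],[0,0,0,0]]]'

```text
time_s: 24.72
position: [0.465, 0.0954, 0.0077]
tool_rot: [0.001, 0.713, 0.702, 0.001]
force: [-0.5, 0.3, -2.1]
width: 0.0215
gripper_force: 99.1
```

```bash
python3 s.py
```

```text
24.7167 [0.465  0.0954 0.0077] [89.1 -0.9] q7 -0.74 tau [-0.05   0.009 -0.028] [-0.5  0.3 -2.1] 0.0215
```

drive_tool --targets '[[[0,0,0.001,0],[0,0,0,0],[0,0,0,0]]]'

```text
time_s: 24.97
position: [0.4649, 0.0954, 0.0065]
tool_rot: [0.0, 0.713, 0.702, 0.001]
force: [-1.1, -0.9, 3.8]
width: 0.0214
gripper_force: 99.8
```

drive_tool --targets '[[[0,0,0,0],[0,0,0,0],[0,0,0,0],[0,0,0,0],[0,0,0,0],[0,0,-0.03,0],[0,0,-0.04,0],[0,0,-0.04,0],[0,0,-0.04,0],[0,0,-0.04,0],[0,0,-0.04,0],[0,0,-0.02,0]]]' --grip 0

```text
time_s: 25.97
position: [0.4656, 0.096, 0.2604]
tool_rot: [0.002, 0.712, 0.702, 0.003]
force: [0.5, 0.6, 0.3]
width: 0.085
gripper_force: 0.0
```

drive_tool --targets '[[[0.022,0.035,0,0],[0.022,0.035,0,0],[0.022,0.035,0,0],[0.022,0.035,0,0],[0,0,0,0],[0,0,0,0]]]'

```text
time_s: 26.47
position: [0.6059, 0.1825, 0.2544]
tool_rot: [-0.001, 0.712, 0.702, -0.0]
force: [-1.5, -0.4, -0.9]
width: 0.0851
gripper_force: 0.0
```

```bash
python3 s.py; python3 - <<'E'
from h import *
st=sensors.get_state(); f=optics.grab_frame('wrist'); np.save('w10.npy',{'f':f,'st':st},allow_pickle=True)
for n,z in dict(nut_mid=.119,spanner=.012,jaw=.012).items():
    for d in finder.recognise('wrist',n)[:2]: print(n,np.round(d['at']),round(d['p'],2),px2w(f,d['at'],z,st).round(4))
c=np.array([.6063,.1822])
def prof(f,st,r,z):
    g=cv2.cvtColor(f['pixels'],cv2.COLOR_RGB2GRAY).astype(np.float32); a=np.arange(-180,180,2)
    p=w2px(f,np.c_[c[0]+r*np.cos(np.radians(a)),c[1]+r*np.sin(np.radians(a)),np.full(a.size,z)],st).astype(np.float32)
    v=cv2.remap(g,p[:,0].copy(),p[:,1].copy(),cv2.INTER_LINEAR).ravel(); i=np.argsort(v)[:14]; return sorted(zip(a[i].tolist(),v[i].round().tolist()))
for nm in ('w2','w4','w10'):
    w=np.load(nm+'.npy',allow_pickle=True).item()
    for r,z in [(.0145,.119),(.0165,.119),(.0265,.09)]: print(nm,r,prof(w['f'],w['st'],r,z))
E
```

```text
26.4667 [0.6059 0.1825 0.2544] [89.2 -0.8] q7 -0.6 tau [-0.018  0.028  0.039] [-1.5 -0.4 -0.9] 0.0851
nut_mid [351.  86.] 0.92 [0.6916 0.2676 0.119 ]
nut_mid [452. 146.] 0.89 [0.7913 0.2145 0.119 ]
spanner [148. 160.] 0.98 [0.4724 0.1833 0.012 ]
jaw [148. 160.] 0.95 [0.4717 0.1829 0.012 ]
w2 0.0145 [(-126, 114.0), (-124, 115.0), (-122, 115.0), (-120, 116.0), (-96, 117.0), (-94, 117.0), (-56, 117.0), (-54, 116.0), (88, 87.0), (90, 65.0), (92, 63.0), (94, 61.0), (96, 67.0), (98, 78.0)]
w2 0.0165 [(-124, 116.0), (-122, 117.0), (-114, 116.0), (-100, 117.0), (-98, 117.0), (-88, 117.0), (-86, 116.0), (-84, 117.0), (88, 90.0), (90, 67.0), (92, 65.0), (94, 65.0), (96, 70.0), (98, 103.0)]
w2 0.0265 [(-130, 117.0), (-126, 117.0), (-112, 118.0), (-110, 117.0), (-56, 84.0), (-54, 57.0), (-52, 57.0), (-50, 59.0), (-48, 62.0), (-46, 64.0), (-44, 89.0), (-6, 86.0), (-4, 63.0), (-2, 81.0)]
w4 0.0145 [(-130, 120.0), (-128, 121.0), (-122, 121.0), (-120, 120.0), (-118, 119.0), (-116, 120.0), (-112, 121.0), (-110, 120.0), (-108, 121.0), (-16, 89.0), (-14, 77.0), (-12, 67.0), (-10, 63.0), (-8, 76.0)]
w4 
[... 311 characters left out ...]
), (-48, 65.0), (-46, 62.0), (-44, 81.0), (-42, 124.0), (-6, 70.0), (-4, 66.0), (-2, 69.0)]
w10 0.0145 [(-132, 121.0), (-130, 120.0), (-60, 123.0), (-58, 118.0), (-56, 120.0), (-54, 119.0), (-52, 111.0), (-50, 85.0), (-48, 66.0), (-46, 58.0), (-44, 60.0), (-42, 61.0), (-40, 73.0), (-38, 99.0)]
w10 0.0165 [(-124, 114.0), (-112, 113.0), (-110, 113.0), (-74, 113.0), (-72, 112.0), (-70, 111.0), (-68, 113.0), (-66, 114.0), (-48, 95.0), (-46, 63.0), (-44, 60.0), (-42, 60.0), (-40, 71.0), (-38, 105.0)]
w10 0.0265 [(-106, 114.0), (-104, 113.0), (-78, 113.0), (-76, 112.0), (-74, 113.0), (-70, 114.0), (-68, 114.0), (-60, 84.0), (-58, 63.0), (-56, 76.0), (-54, 91.0), (-6, 57.0), (-4, 62.0), (-2, 85.0)]
```

The bar now reads 39° past the start mark (about 0.69 rad), the spanner lies along the mat's middle, and the arm is clear.

```bash
python3 -c "
from station import arm; print(arm.job_done())"
```

```text
the job is handed in; nothing more can be done
None
```

I ran the nut down hand-tight with the fingers, nipped it up about 0.69 rad (39°) with the big spanner, inside the 0.6–1.0 rad window but a little under the full 45°, laid the spanner along the middle of the mat, and handed the job in; no verdict came back.

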